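Load the control card into its rack and bolt it in

TASK

Take the green control card off the leaning stand by its black grip bar and slide it edgewise down the two white guides of the red rack until it sits fully home in the socket; lower it, do not let it drop. Then lift the bolt's handle out of its notch, slide the bolt over the card's shoulder and drop the handle into the other notch. Let go at the end and leave everything else on the bench where it is.

Things in the scene. Friction and masses are not known exactly. Their poses are not given: they have to be found in the camera images.
- card: green card: plate 5 thick (x) x 100 wide (y) x 95 tall (z); black grip bar 10 thick x 44 wide x 22 tall centred on its top edge (z 95 to 117 mm), bare shoulders beside it; 0.1 to 0.2 kg. Origin: middle of the bottom edge; x normal to the plate, y along the width, z up the plate to the bar. Starts on the stand, leaning 30 degrees from upright. May go into the rack either way round.
- card_grip (a point): centre of the card's black grip bar, 106 mm above the card's bottom edge; moves with the card, axes as the card's.
- stand: fixed stand, base 130 x 130 x 10 mm; origin on the bench 65 mm behind (-x of) the base's centre. Its plate leans 30 deg to its -x; the card rests on the plate's +x face, bottom edge on a ledge at (95, 0, 50) mm. A 6 mm high lip 7 mm in front and 14 mm high tabs 4 mm beside: draw the card out along its own z (up and to -x). The plate reaches 70 mm up the card; the top 25 mm and the bar are free.
- rack: fixed red-based card rack, base 130 (x) x 230 (y) x 10 mm; origin on the bench midway between the guides, y from guide to guide towards the bolt. Two white vertical guides: grooves 8 mm wide (x -4 to 4 mm), groove bottoms at y = -52 and 52 mm, straight up to z = 80, then a mouth flared 30 deg up to z = 96 (26 mm wide).
- rack_seat (a point): point on the grey socket's floor, 20 mm above the bench, midway between the guides: where the card's origin lies when fully home (card upright in the rack's y-z plane, shoulders 115 mm and bar top 137 mm above the bench). Axes as the rack's.
- bolt (a joint): slide of the barrel bolt (brass rod, 10 mm diameter, along the rack's y, axis at x = 0, 124 mm above the bench): 0 = drawn back, end at y = 66 mm, clear of the card; 0.036 m = thrown over the card's shoulder; moves towards the rack's -y as it grows. Friction about 1.2 N.
- handle (a joint): turn (rad) of the handle about the bolt's axis: 0 = level, pointing to the rack's +x, down in a notch; grows as lifted; clear of the notches above about 0.9, stop at 1.5. Below 1.3 it falls back by its own weight. Notches 14 mm wide for the 8 mm handle rod at bolt = 0 and bolt = 0.036; a tooth between them bars the way while the handle is down.
- bolt_knob (a point): centre of the blue ball knob, 18 mm in diameter, on the handle's end, 45 mm from the bolt's axis; at bolt = 0 and handle = 0 it lies at (45, 124, 124) mm in the rack's frame. It can turn between fingers that pinch it along the rack's y.
- gas_cylinder: bystander: yellow gas cylinder with brass valve, 74 mm diameter, 270 mm tall, upright, origin at its foot.
- flux_jar: bystander: small jar, 56 mm diameter, 55 mm tall, origin at its foot.
- brass_tee: bystander: brass tee fitting, 50 x 40 x 24 mm, origin at its underside.
- copper_elbow: bystander: copper tube 160 mm long with a 60 mm leg, 18 mm high, lying, origin at the middle of the long tube's underside.
- screwdriver: bystander: screwdriver with green handle, 190 mm, lying, origin at the middle of its underside.
- pipe_cutter: bystander: blue pipe cutter, 150 x 40 x 24 mm, lying, origin at its underside.
- coupling: bystander: brass coupling, 28 mm diameter, 30 mm tall, upright, origin at its foot.

How it is judged:
On the way, in this order (a step that is already met when the one before it is completed fails the run):
1. the card is fully home, upright between the guides (horizontal distance between card and rack_seat below 0.006 m and z of card in the frame of rack_seat below 0.003 m and angle between the z axis of card and the z axis of rack, either way round below 0.08 rad and angle between the x axis of card and the x axis of rack, either way round below 0.1 rad), for 0.2 s.
2. the bolt's handle is lifted out of its notch (value of joint handle above 0.6 rad), for 0.05 s.
At the end, for the whole second after the job is handed in: the card stands at rest in the guides, its origin within 6 mm sideways and 3 mm in height of the socket floor point, upright within 0.08 rad and in line with the guides within 0.1 rad; the bolt is thrown (slide above 30 mm) with its handle down in the far notch (below 0.15 rad) (all of step 1 and linear speed of card below 0.02 m/s and value of joint bolt above 0.03 m and value of joint handle below 0.15 rad); the robot touches nothing.
It fails at once if the card is dropped into the rack (faster than 0.3 m/s while in or just above the guides) (horizontal distance between card and rack_seat below 0.015 m and z of card in the frame of rack_seat below 0.085 m and linear speed of card above 0.3 m/s).
It fails at once if a bystander is shifted by more than 30 mm or knocked over (distance of any of gas_cylinder, flux_jar, brass_tee, copper_elbow, screwdriver, pipe_cutter, coupling from where it was at the start of the episode above 0.03 m or angle between any of gas_cylinder, flux_jar, coupling's own z axis and vertical above 0.5 rad).
It also fails if it takes over 72 s, if anything falls off the work surface, if the arm or the gripper's body presses on something with over 40 N, if the wrist force passes 120 N, or if a joint passes its speed limit or range.

ROBOT

A 7-joint arm with a two-finger parallel gripper is mounted at the origin on the work surface. World frame = base frame: x ahead of the robot, y to its left, z up, the work surface at z = 0. Lengths are in m, angles in rad, forces in N, time in s.
With the tool pointing down it reaches from about 0.4 to 0.85 m from the base axis. Payload 4.5 kg.
Tool frame: the origin (TCP) lies on the centre line of the jaws, within the pads' length; the fingertips stand 25 mm ahead of it and the grasp point (between the pads) lies 6 mm ahead of it; z points along the fingers, y is the direction in which the jaws open and shut (so a half turn about z gives the same grasp; the last joint's range is limited). The gripper opens to 88 mm and grips with 3 to 60 N. Pads are 18 mm wide; open, the fingers measure 123 mm over their backs; the gripper's body (75 mm by 187 mm) begins 45 mm behind the grasp point.
Start: joints at [1.379, 0.689, -0.195, 1.565, 0.157, 0.902, -0.215], TCP at [0.14, -0.609, 0.264] pointing down, gripper open.
Joint ranges: [-3.01, 3.01], [-0.46, 2.08], [-1.47, 1.51], [0.13, 2.56], [-1, 4.14], [0.04, 2.09], [-2.66, 2.66]. Speed limits (rad/s): [2.57, 2.57, 3.14, 3.14, 3.14, 3.14, 3.14].

INTERFACE

Orientations are given as a unit quaternion [x, y, z, w].
In Python, from plant import r, eyes gives the robot as it stands.
- The arm moves only by the tool servo_tool, never from a script. Its argument "deltas" is a list of rows, each an object of numbers: "dx", "dy", "dz": the shift along the tool's x, y, z in units of 60 mm (1.0 is 60 mm); "ax", "ay", "az": the turn, a rotation vector about the tool's x, y, z in units of 6 degrees (1.0 is 6 degrees); "hand": the finger opening in mm, from 0 to 88.1. A call has 1 to 10 rows; each row is the pose to reach, as a shift and turn from the pose commanded when the call began, along the tool's axes at that moment; what a row does not reach only later rows make up. A row lasts 1/8 s, in which the tool goes at most 62.5 mm and 10.7 degrees, less where a joint would pass 70% of its speed; a pose out of reach is approached as far as the arm can. A call with a gripper value outside its range is refused whole. The fingers move at their own pace and stop on an object; "newtons" is the grip in N (left out, the last holds). Time passes only in rows, so rows that repeat a pose let the fingers close. It gives the time, the measured TCP pose, the force and the opening at its end, in the units of the state.
- r.get_state(): the state, without advancing time (a new reading comes with each control period).
- eyes.snapshot(name): name is "side" or "top" or "wrist"; returns (picture, depth): 384x512x3 uint8, red, green, blue; 384x512 float32, m along the optical axis (not along the pixel's ray), 0 where there is no reading.
- eyes.camera_model(name): a dict with "fx", "fy", "cx", "cy" (pixels), "pose" (4x4, takes a point from camera to world coordinates). Camera axes: x right, y up, looking along -z (the intrinsics and any distortion apply to the point x, -y, -z); pixel columns grow to the right and rows downward; lengths in m; the calibration is good to about 2 mm. The wrist camera is an equidistant fisheye: a pixel r from the principal point sees the ray r / f radians off the axis. A picture is of the moment at which its call begins: read the wrist's pose just before it. camera_model takes no time and is no camera call; for the wrist camera it gives the pose at the moment of the call.
- r.finish_job(): hands the job in, once; it reports no verdict.
The state is a dict: "clock": time; "q": joint angles; "qd": joint speeds; "joint_torque": joint torques, N m; "tool_pos": TCP position; "eef_rot": TCP orientation; "contact_force": force on the tool from outside, world axes, zero at the start; "moment": the same for the moment, N m; "opening": opening from 0.0 (shut) to 1.0 (fully open).
Only numpy, scipy, OpenCV 4.12 (cv2) and the standard library are available. Lean on these libraries where they do the work, as an engineer would, in place of code of your own. Each camera call takes 0.05 s, during which the arm holds its last target.

## Working session

There is one attempt and no reset: what is moved stays moved. The work goes in short steps, Python scripts to look and compute and a tool call to move; the robot and the scene stay as the last step left them, time stands still between calls to the robot, and variables do not carry over. Pictures are saved under pics/ and viewed, and the job is handed in when it is done.

Besides the shell and the picture viewer there is one more tool, called after ">>>" as name([rows], argument=value, ...), one row to a line, values as JSON. servo_tool: Moves the arm, as the interface text tells. Its arguments: {"type":"object","properties":{"deltas":{"type":"array","items":{"type":"object","properties":{"dx":{"type":"number"},"dy":{"type":"number"},"dz":{"type":"number"},"ax":{"type":"number"},"ay":{"type":"number"},"az":{"type":"number"},"hand":{"type":"number"}}}},"newtons":{"type":"number"}},"required":["deltas"]}

```bash
ls; mkdir -p pics; python3 - <<'E'
from plant import r,eyes
import cv2,numpy as np
for n in ["side","top","wrist"]:
    m=eyes.camera_model(n);p,d=eyes.snapshot(n)
    cv2.imwrite(f"pics/{n}0.png",p[:,:,::-1]);np.save(f"pics/{n}0d.npy",d)
    print(n,{k:(np.round(v,4).tolist()) for k,v in m.items() if not isinstance(v,str)})
print(r.get_state())
E
```

```text
pics
side {'fx': 381.8322, 'fy': 381.8322, 'cx': 258.04, 'cy': 188.8576, 'pose': [[0.9235, 0.2535, -0.288, 0.2512], [-0.3836, 0.5978, -0.7039, -0.7584], [-0.0062, 0.7605, 0.6493, 0.8558], [0.0, 0.0, 0.0, 1.0]]}
top {'fx': 491.5717, 'fy': 491.5717, 'cx': 259.61, 'cy': 186.7035, 'pose': [[-0.0462, 0.9779, -0.204, 0.2387], [-0.9989, -0.0452, 0.0096, 0.0462], [0.0002, 0.2042, 0.9789, 1.6528], [0.0, 0.0, 0.0, 1.0]]}
wrist {'fx': 297.3186, 'fy': 297.3186, 'cx': 254.7876, 'cy': 195.9248, 'pose': [[0.2234, 0.9351, 0.2752, 0.2107], [-0.9747, 0.2148, 0.0613, -0.5923], [-0.0018, -0.2819, 0.9594, 0.3844], [0.0, 0.0, 0.0, 1.0]]}
{'clock': 0.15, 'q': array([ 1.37879506,  0.68976512, -0.19451171,  1.56606848,  0.1572962 ,
        0.90248151, -0.21509919]), 'qd': array([ 2.34134237e-04, -3.50210098e-03, -1.52526010e-03, -3.47597077e-03,
        1.10015572e-04,  2.84720844e-05,  5.70087067e-04]), 'joint_torque': array([-1.40316977e-03, -5.27862883e+01, -1.26858830e+00, -1.53586221e+01,
       -5.25016675e-02,  3.93588154e-03,  1.09760852e-04]), 'tool_pos': array([ 0.13979673, -0.60873025,  0.26311996]), 'eef_rot': array([ 9.93630610e-01,  1.12684358e-01, -1.26782855e-04, -6.55384050e-04]), 'contact_force': array([-0.43824207,  0.29943994, -0.24594312]), 'moment': array([-0.00366315,  0.00668906, -0.02837355]), 'opening': 1.0000815873053805}
```

View pics/side0.png

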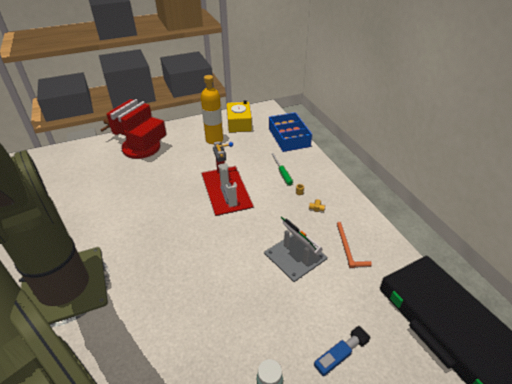

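View pics/top0.png

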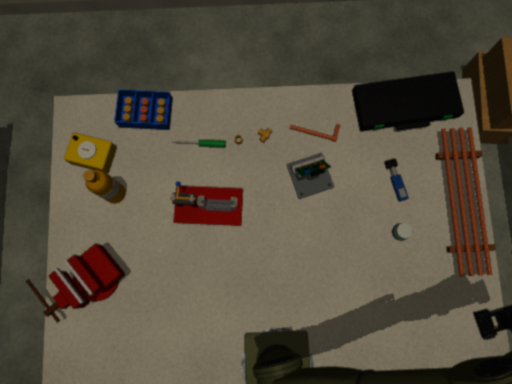

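View pics/wrist0.png

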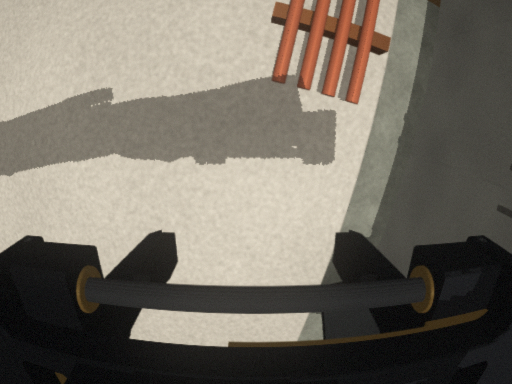

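```bash
cat > h.py <<'E'
import numpy as np,cv2
from plant import r,eyes
from scipy.spatial.transform import Rotation as R
def ray(m,u,v,fish=False):
    x=(u-m['cx'])/m['fx'];y=(v-m['cy'])/m['fy']
    if fish:
        t=np.hypot(x,y);s=np.where(t>1e-9,np.sin(t)/np.maximum(t,1e-9),1);c=np.array([x*s,-y*s,-np.cos(t)])
    else: c=np.array([x,-y,-np.ones_like(x)])
    P=np.array(m['pose']);return P[:3,3],(P[:3,:3]@c)
def unproj(m,u,v,d,fish=False):
    o,k=ray(m,u,v,fish)
    P=np.array(m['pose']);dep=-(P[:3,:3].T@k)[2]
    return o+(k*(d/dep)).T
def plane(m,u,v,z,fish=False):
    o,k=ray(m,np.float64(u),np.float64(v),fish);return o+k*(z-o[2])/k[2]
def proj(m,p,fish=False):
    P=np.array(m['pose']);c=P[:3,:3].T@(np.array(p)-P[:3,3]);x,y,z=c[0],-c[1],-c[2]
    if fish:
        rr=np.hypot(x,y);t=np.arctan2(rr,z);return m['cx']+m['fx']*t*x/rr,m['cy']+m['fy']*t*y/rr
    return m['cx']+m['fx']*x/z,m['cy']+m['fy']*y/z
E
python3 - <<'E'
from h import *
for n,(a,b,c,d) in {"side":(190,140,340,290),"top":(160,130,350,240)}.items():
    p=cv2.imread(f"pics/{n}0.png")
    cv2.imwrite(f"pics/{n}0c.png",cv2.resize(p[b:d,a:c],None,fx=4,fy=4,interpolation=cv2.INTER_CUBIC))
m=eyes.camera_model("top");d=np.load("pics/top0d.npy");p=cv2.imread("pics/top0.png")
hsv=cv2.cvtColor(p,cv2.COLOR_BGR2HSV)
V,U=np.mgrid[0:384,0:512]
W=unproj(m,U.ravel().astype(float),V.ravel().astype(float),d.ravel()).reshape(384,512,3)
red=(((hsv[...,0]<6)|(hsv[...,0]>174))&(hsv[...,1]>170)&(U>165)&(U<250)&(V>180)&(V<230)).astype(np.uint8)
pts=W[(red>0)&(W[...,2]<.02)];print(len(pts),np.median(pts[:,2]))
c=np.argwhere((red>0)&(W[...,2]<.02))[:,::-1].astype(np.float32)
rect=cv2.minAreaRect(c);print(rect);box=cv2.boxPoints(rect)
for q in box: print(q,plane(m,q[0],q[1],.01).round(4))
g=((hsv[...,1]<40)&(hsv[...,2]<140)&(U>280)&(U<340)&(V>145)&(V<200)&(W[...,2]<.02)&(W[...,2]>0.004))
c=np.argwhere(g)[:,::-1].astype(np.float32);rect=cv2.minAreaRect(c);print(rect)
for q in cv2.boxPoints(rect): print(q,plane(m,q[0],q[1],.01).round(4))
sub=(U>280)&(U<340)&(V>145)&(V<205)&(W[...,2]>.03);print(W[sub].min(0),W[sub].max(0))
E
```

```text
1657 0.010636654013056246
((207.93115234375, 205.08396911621094), (66.84989166259766, 36.48727035522461), 2.4895529747009277)
[173.7453  221.85849] [0.4737 0.3242 0.01  ]
[175.3302  185.40567] [0.5988 0.3175 0.01  ]
[242.117   188.30945] [0.5782 0.09   0.01  ]
[240.5321  224.76227] [0.4535 0.1002 0.01  ]
((309.95001220703125, 175.34999084472656), (36.049957275390625, 36.9986457824707), 71.56504821777344)
[286.7 164.1] [ 0.6562 -0.0668  0.01  ]
[321.8 152.4] [ 0.6923 -0.1907  0.01  ]
[333.2     186.59998] [ 0.5697 -0.2209  0.01  ]
[298.10004 198.29999] [ 0.5348 -0.0986  0.01  ]
[ 0.23867913 -0.19605509  0.03138719] [0.67179574 0.0462009  1.65277899]
```

```bash
ls pics
```

```text
side0.png
side0c.png
side0d.npy
top0.png
top0c.png
top0d.npy
wrist0.png
wrist0d.npy
```

View pics/side0c.png

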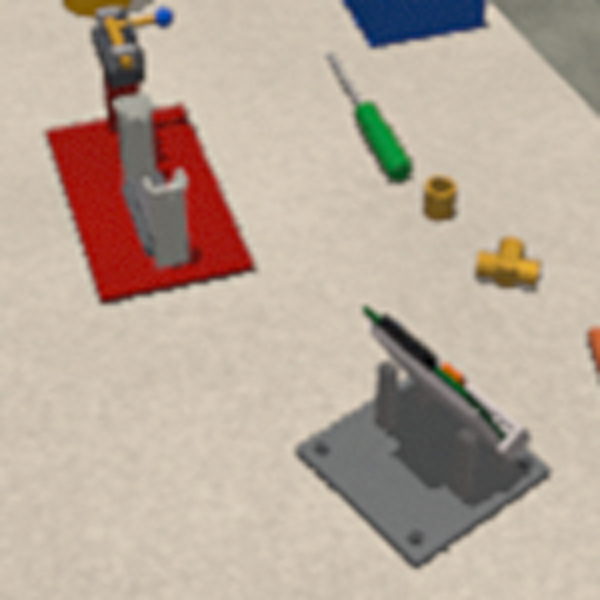

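View pics/top0c.png

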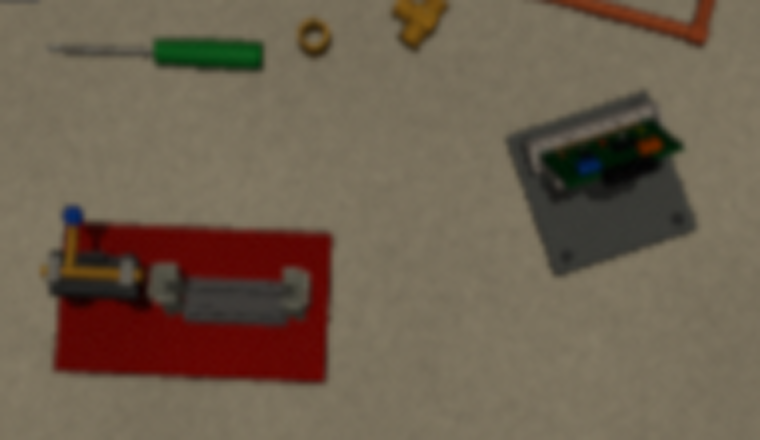

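```bash
cat >> h.py <<'E'
def go(pos,Rt,st=None):
    st=st or r.get_state();R0=R.from_quat(st['eef_rot']).as_matrix()
    d=R0.T@(np.array(pos)-st['tool_pos'])/.06
    w=np.degrees(R.from_matrix(R0.T@Rt).as_rotvec())/6
    print('d',d.round(3),'a',w.round(3));return d,w
def stand_rot(yaw,tilt=30):
    c,s=np.cos(yaw),np.sin(yaw);a=np.radians(tilt)
    X=np.array([c,s,0]);cz=-np.sin(a)*X+np.array([0,0,np.cos(a)]);cx=np.cos(a)*X+np.array([0,0,np.sin(a)])
    return np.column_stack([np.cross(cx,-cz),cx,-cz])
def rack_rot(yaw): return stand_rot(yaw,0)
E
python3 - <<'E'
from h import *
Rt=stand_rot(np.radians(14.3));print(Rt.round(3))
go([.53,-.165,.251],Rt)
m=eyes.camera_model("top")
for n,u,v,z in [("gas",112,190,.1),("jar",402,231,.05),("tee",264,134,.02),("coup",238,140,.02),("bluebox",143,110,.05),("vise",85,275,.1)]: print(n,plane(m,u,v,z).round(3))
E
```

```text
[[-0.247  0.839  0.485]
 [ 0.969  0.214  0.123]
 [ 0.     0.5   -0.866]]
d [ 7.994 -5.751  0.209] a [ -3.895   3.969 -14.848]
gas [0.573 0.507 0.1  ]
jar [ 0.403 -0.428  0.05 ]
tee [0.765 0.006 0.02 ]
coup [0.747 0.097 0.02 ]
bluebox [0.861 0.419 0.05 ]
vise [0.307 0.586 0.1  ]
```

>>> servo_tool([
  {"dx": 0.4, "dy": -0.3, "az": -0.8, "ax": -0.2, "ay": 0.2},
  {"dx": 1.1, "dy": -0.8, "az": -2.0, "ax": -0.5, "ay": 0.5},
  {"dx": 1.9, "dy": -1.4, "az": -3.5, "ax": -0.9, "ay": 0.9},
  {"dx": 2.7, "dy": -2.0, "az": -5.0, "ax": -1.3, "ay": 1.3},
  {"dx": 3.6, "dy": -2.6, "az": -6.7, "ax": -1.8, "ay": 1.8},
  {"dx": 4.5, "dy": -3.2, "dz": 0.1, "az": -8.3, "ax": -2.2, "ay": 2.2},
  {"dx": 5.4, "dy": -3.9, "dz": 0.1, "az": -10.0, "ax": -2.6, "ay": 2.6},
  {"dx": 6.3, "dy": -4.5, "dz": 0.2, "az": -11.7, "ax": -3.1, "ay": 3.1},
  {"dx": 7.1, "dy": -5.1, "dz": 0.2, "az": -13.3, "ax": -3.5, "ay": 3.5},
  {"dx": 7.7, "dy": -5.5, "dz": 0.2, "az": -14.3, "ax": -3.8, "ay": 3.8},
])

```text
schema error: expected keys dx, dy, dz, ax, ay, az, hand
```

```bash
python3 - <<'E'
from h import *
go([.53,-.165,.251],stand_rot(np.radians(14.3)))
s=r.get_state();print(s['q'].round(2),s['qd'].round(2),s['tool_pos'])
E
```

```text
d [ 7.994 -5.751  0.209] a [ -3.895   3.969 -14.848]
[ 1.38  0.69 -0.19  1.57  0.16  0.9  -0.22] [ 0. -0. -0. -0.  0.  0.  0.] [ 0.13979673 -0.60873025  0.26311996]
```

>>> servo_tool([
  {"dx": 0.4, "dy": -0.3, "dz": 0, "ax": -0.2, "ay": 0.2, "az": -0.8, "hand": 88},
  {"dx": 1.1, "dy": -0.8, "dz": 0, "ax": -0.5, "ay": 0.5, "az": -2.0, "hand": 88},
  {"dx": 1.9, "dy": -1.4, "dz": 0, "ax": -0.9, "ay": 0.9, "az": -3.5, "hand": 88},
  {"dx": 2.7, "dy": -2.0, "dz": 0, "ax": -1.3, "ay": 1.3, "az": -5.0, "hand": 88},
  {"dx": 3.6, "dy": -2.6, "dz": 0.1, "ax": -1.8, "ay": 1.8, "az": -6.7, "hand": 88},
  {"dx": 4.5, "dy": -3.2, "dz": 0.1, "ax": -2.2, "ay": 2.2, "az": -8.3, "hand": 88},
  {"dx": 5.4, "dy": -3.9, "dz": 0.1, "ax": -2.6, "ay": 2.6, "az": -10.0, "hand": 88},
  {"dx": 6.3, "dy": -4.5, "dz": 0.2, "ax": -3.1, "ay": 3.1, "az": -11.7, "hand": 88},
  {"dx": 7.1, "dy": -5.1, "dz": 0.2, "ax": -3.5, "ay": 3.5, "az": -13.3, "hand": 88},
  {"dx": 7.8, "dy": -5.6, "dz": 0.2, "ax": -3.8, "ay": 3.9, "az": -14.5, "hand": 88},
])

```text
clock: 1.4
tool_pos: [0.522, -0.1765, 0.2532]
eef_rot: [0.607, 0.754, 0.201, 0.154]
contact_force: [0.7, -1.2, -0.7]
opening: 1.0
```

```bash
python3 - <<'E'
from h import *
go([.53,-.165,.251],stand_rot(np.radians(14.3)))
s=r.get_state();print(s['q'].round(2),s['qd'].round(2),s['tool_pos'])
E
```

```text
d [0.158 0.131 0.117] a [-0.106  0.05  -0.314]
[ 0.77  0.58 -0.57  2.16  0.68  0.04 -0.11] [-0.8   0.17 -0.09 -0.27  1.99 -0.14 -1.69] [ 0.5220067  -0.17653877  0.25316476]
```

>>> servo_tool([
  {"dx": 0, "dy": 0, "dz": 0, "ax": 0, "ay": 0, "az": 0, "hand": 88},
  {"dx": 0, "dy": 0, "dz": 0, "ax": 0, "ay": 0, "az": 0, "hand": 88},
])

```text
clock: 1.65
tool_pos: [0.521, -0.1785, 0.2532]
eef_rot: [0.609, 0.752, 0.2, 0.154]
contact_force: [-0.9, 0.5, 0.3]
opening: 1.003
```

```bash
python3 - <<'E'
from h import *
go([.53,-.165,.251],stand_rot(np.radians(14.3)))
s=r.get_state();print(s['q'].round(3),s['qd'].round(2),s['tool_pos'])
m=eyes.camera_model("wrist");p,d=eyes.snapshot("wrist");cv2.imwrite("pics/w1.png",p[:,:,::-1]);np.savez("pics/w1.npz",d=d,**{k:v for k,v in m.items() if k in('fx','fy','cx','cy','pose')})
E
```

```text
d [0.188 0.15  0.129] a [-0.117  0.07  -0.357]
[ 0.777  0.584 -0.57   2.161  0.671  0.044 -0.1  ] [ 0.03 -0.01  0.02  0.01 -0.   -0.   -0.  ] [ 0.52099047 -0.17851159  0.25321602]
```

View pics/w1.png

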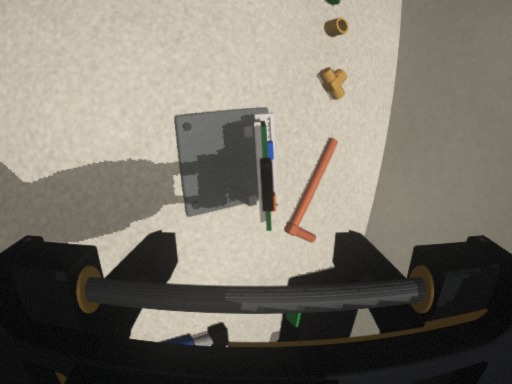

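```bash
python3 - <<'E'
from h import *
z=np.load("pics/w1.npz");m={k:(z[k] if k=='pose' else float(z[k])) for k in('fx','fy','cx','cy','pose')};d=z['d']
p=cv2.imread("pics/w1.png")
c=p[100:240,170:300];cv2.imwrite("pics/w1c.png",cv2.resize(c,None,fx=4.2,fy=4.2,interpolation=cv2.INTER_CUBIC))
V,U=np.mgrid[0:384,0:512]
W=unproj(m,U.ravel().astype(float),V.ravel().astype(float),d.ravel(),True).reshape(384,512,3)
hs=cv2.cvtColor(p,cv2.COLOR_BGR2HSV)
blk=(hs[...,2]<40)&(U>258)&(U<276)&(V>150)&(V<216)
print(blk.sum(),np.argwhere(blk).min(0),np.argwhere(blk).max(0))
P=W[blk];print(np.median(P,0),d[blk].min(),d[blk].max(),np.percentile(P,[5,95],axis=0))
for v in (160,170,180,190,200,208):
    print(v,[(u,hs[v,u,2],W[v,u].round(3).tolist()) for u in (262,265,267,269,272)])
E
```

```text
283 [158 261] [208 271]
[ 0.58453096 -0.14626217  0.15090435] 0.24536198 0.2623637 [[ 0.57931471 -0.16270848  0.14322029]
 [ 0.58976193 -0.13166768  0.15322059]]
160 [(262, np.uint8(29), [0.583, -0.132, 0.141]), (265, np.uint8(36), [0.584, -0.132, 0.145]), (267, np.uint8(34), [0.586, -0.131, 0.144]), (269, np.uint8(39), [0.586, -0.131, 0.147]), (272, np.uint8(162), [0.647, -0.135, 0.061])]
170 [(262, np.uint8(34), [0.58, -0.14, 0.15]), (265, np.uint8(37), [0.581, -0.14, 0.152]), (267, np.uint8(40), [0.583, -0.139, 0.152]), (269, np.uint8(35), [0.585, -0.139, 0.152]), (272, np.uint8(120), [0.652, -0.147, 0.057])]
180 [(262, np.uint8(38), [0.582, -0.149, 0.149]), (265, np.uint8(31), [0.583, -0.148, 0.152]), (267, np.uint8(38), [0.585, -0.148, 0.152]), (269, np.uint8(40), [0.587, -0.148, 0.152]), (272, np.uint8(80), [0.589, -0.147, 0.153])]
190 [(262, np.uint8(47), [0.584, -0.157, 0.149]), (265, np.uint8(44), [0.586, -0.157, 0.151]), (267, np.uint8(39), [0.587, -0.156, 0.151]), (269, np.uint8(35), [0.589, -0.156, 0.152]), (272, np.uint8(56), [0.591, -0.156, 0.153])]
200 [(262, np.uint8(68), [0.586, -0.166, 0.149]), (265, np.uint8(41), [0.588, -0.165, 0.15]), (267, np.uint8(40), [0.59, -0.165, 0.151]), (269, np.uint8(43), [0.59, -0.165, 0.153]), (272, np.uint8(54), [0.593, -0.164, 0.154])]
208 [(262, np.uint8(84), [0.588, -0.173, 0.148]), (265, np.uint8(41), [0.589, -0.173, 0.15]), (267, np.uint8(41), [0.591, -0.172, 0.151]), (269, np.uint8(45), [0.593, -0.172, 0.152]), (272, np.uint8(51), [0.594, -0.171, 0.154])]
```

View pics/w1c.png

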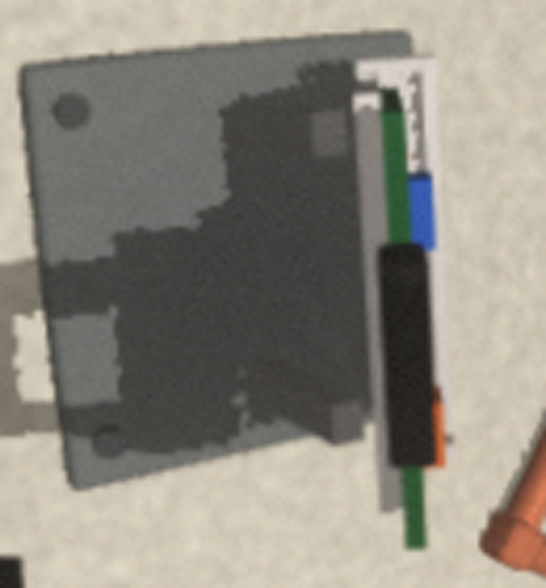

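```bash
python3 - <<'E'
from h import *
Rt=stand_rot(np.radians(14.1));g=np.array([.5876,-.1518,.1503])
go(g-.05*Rt[:,2],Rt); go(g,Rt)
E
```

```text
d [0.186 0.185 1.246] a [-0.119  0.061 -0.339]
d [0.191 0.196 2.079] a [-0.119  0.061 -0.339]
```

>>> servo_tool([
  {"dx": 0.05, "dy": 0.05, "dz": 0.3, "ax": -0.03, "ay": 0.02, "az": -0.1, "hand": 50},
  {"dx": 0.1, "dy": 0.1, "dz": 0.7, "ax": -0.06, "ay": 0.03, "az": -0.2, "hand": 50},
  {"dx": 0.19, "dy": 0.19, "dz": 1.1, "ax": -0.12, "ay": 0.06, "az": -0.34, "hand": 50},
  {"dx": 0.19, "dy": 0.19, "dz": 1.25, "ax": -0.12, "ay": 0.06, "az": -0.34, "hand": 50},
  {"dx": 0.19, "dy": 0.19, "dz": 1.25, "ax": -0.12, "ay": 0.06, "az": -0.34, "hand": 50},
])

```text
clock: 2.33
tool_pos: [0.5642, -0.1581, 0.1932]
eef_rot: [0.594, 0.761, 0.204, 0.16]
contact_force: [-0.4, 0.6, 0.4]
opening: 0.568
```

```bash
python3 - <<'E'
from h import *
Rt=stand_rot(np.radians(14.1));g=np.array([.5876,-.1518,.1503])
go(g,Rt)
s=r.get_state();print(s['q'].round(3),s['qd'].round(2),s['tool_pos'])
m=eyes.camera_model("wrist");p,d=eyes.snapshot("wrist");cv2.imwrite("pics/w2.png",p[:,:,::-1])
cv2.imwrite("pics/w2c.png",cv2.resize(p[150:350,150:380,::-1],None,fx=3,fy=3,interpolation=cv2.INTER_CUBIC))
E
```

```text
d [ 0.007 -0.008  0.821] a [0.011 0.01  0.   ]
[ 0.841  0.811 -0.843  2.131  1.876  0.314 -1.247] [ 0.22  0.39 -0.62 -0.04  0.75  0.57 -0.63] [ 0.56416821 -0.15807241  0.19315178]
```

View pics/w2.png

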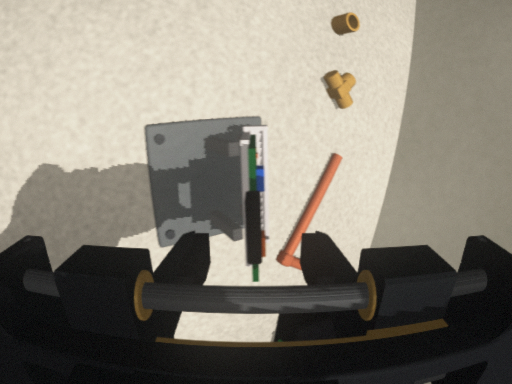

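>>> servo_tool([
  {"dx": 0, "dy": 0, "dz": 0.2, "ax": 0, "ay": 0, "az": 0, "hand": 50},
  {"dx": 0, "dy": 0, "dz": 0.45, "ax": 0, "ay": 0, "az": 0, "hand": 45},
  {"dx": 0, "dy": 0, "dz": 0.68, "ax": 0, "ay": 0, "az": 0, "hand": 40},
  {"dx": 0, "dy": 0, "dz": 0.8, "ax": 0, "ay": 0, "az": 0, "hand": 35},
  {"dx": 0, "dy": 0, "dz": 0.82, "ax": 0, "ay": 0, "az": 0, "hand": 30},
  {"dx": 0, "dy": 0, "dz": 0.82, "ax": 0, "ay": 0, "az": 0, "hand": 25},
])

```text
clock: 3.12
tool_pos: [0.5886, -0.1501, 0.1516]
eef_rot: [0.593, 0.762, 0.205, 0.16]
contact_force: [0.3, 0.5, -0.5]
opening: 0.287
```

```bash
python3 - <<'E'
from h import *
Rt=stand_rot(np.radians(14.1));g=np.array([.5876,-.1518,.1503])
go(g,Rt)
s=r.get_state();print(s['q'].round(3),s['qd'].round(2),s['tool_pos'])
m=eyes.camera_model("wrist");p,d=eyes.snapshot("wrist");cv2.imwrite("pics/w3.png",p[:,:,::-1])
E
```

```text
d [-0.024 -0.03   0.007] a [ 0.017 -0.011  0.027]
[ 0.818  0.93  -0.883  2.096  1.975  0.413 -1.307] [ 0.   -0.01  0.    0.    0.   -0.    0.  ] [ 0.58856807 -0.1500704   0.15157843]
```

View pics/w3.png

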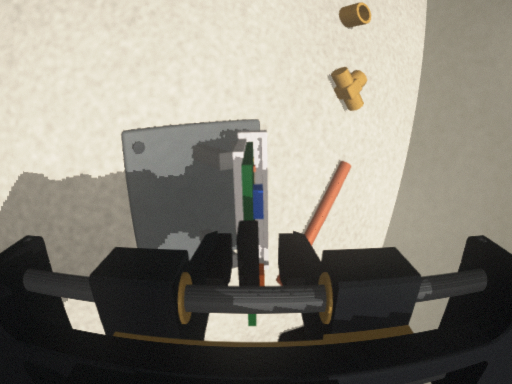

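>>> servo_tool([
  {"dx": 0, "dy": -0.05, "dz": 0, "ax": 0, "ay": 0, "az": 0, "hand": 22},
  {"dx": 0, "dy": -0.05, "dz": 0, "ax": 0, "ay": 0, "az": 0, "hand": 14},
  {"dx": 0, "dy": -0.05, "dz": 0, "ax": 0, "ay": 0, "az": 0, "hand": 8},
  {"dx": 0, "dy": -0.05, "dz": 0, "ax": 0, "ay": 0, "az": 0, "hand": 4},
  {"dx": 0, "dy": -0.05, "dz": 0, "ax": 0, "ay": 0, "az": 0, "hand": 4},
], newtons=25)

```text
clock: 3.8
tool_pos: [0.5866, -0.1509, 0.1504]
eef_rot: [0.593, 0.762, 0.205, 0.16]
contact_force: [0.0, -0.3, 3.2]
opening: 0.111
```

```bash
python3 - <<'E'
from h import *
s=r.get_state();print(s['opening']*88.1,s['contact_force'],s['moment'],s['tool_pos'])
m=eyes.camera_model("wrist");p,d=eyes.snapshot("wrist");cv2.imwrite("pics/w4.png",p[:,:,::-1])
E
```

```text
9.802115807699305 [ 0.00998665 -0.31453224  3.21009099] [-0.12446798 -0.05485185  0.02003817] [ 0.58656802 -0.15085988  0.15042926]
```

View pics/w4.png

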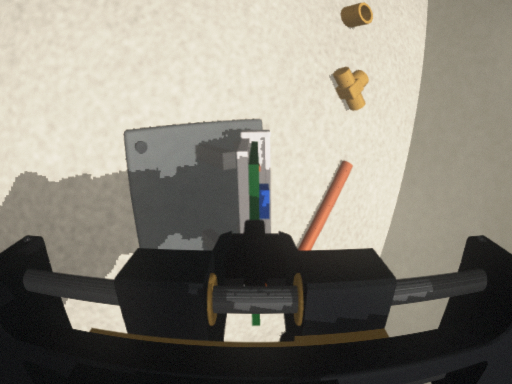

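>>> servo_tool([
  {"dx": 0, "dy": 0, "dz": -0.05, "ax": 0, "ay": 0, "az": 0, "hand": 4},
  {"dx": 0, "dy": 0, "dz": -0.15, "ax": 0, "ay": 0, "az": 0, "hand": 4},
  {"dx": 0, "dy": 0, "dz": -0.3, "ax": 0, "ay": 0, "az": 0, "hand": 4},
  {"dx": 0, "dy": 0, "dz": -0.5, "ax": 0, "ay": 0, "az": 0, "hand": 4},
  {"dx": 0, "dy": 0, "dz": -0.7, "ax": 0, "ay": 0, "az": 0, "hand": 4},
  {"dx": 0, "dy": 0.15, "dz": -1.0, "ax": 0, "ay": 0, "az": 0, "hand": 4},
  {"dx": 0, "dy": 0.4, "dz": -1.4, "ax": 0, "ay": 0, "az": 0, "hand": 4},
  {"dx": 0, "dy": 0.6, "dz": -1.7, "ax": 0.3, "ay": 0, "az": 0, "hand": 4},
  {"dx": 0, "dy": 0.75, "dz": -2.0, "ax": 0.6, "ay": 0, "az": 0, "hand": 4},
  {"dx": 0, "dy": 0.85, "dz": -2.1, "ax": 0.8, "ay": 0, "az": 0, "hand": 4},
])

```text
clock: 5.1
tool_pos: [0.5664, -0.1556, 0.2861]
eef_rot: [0.6, 0.77, 0.172, 0.134]
contact_force: [0.0, -0.6, -2.2]
opening: 0.114
```

```bash
python3 - <<'E'
from h import *
s=r.get_state();print(s['opening']*88.1,s['contact_force'],s['moment'],s['tool_pos'],s['q'].round(2))
m=eyes.camera_model("top")
for u,v in[(201.5,200.7),(233.7,201.7)]: print(plane(m,u,v,.096).round(4))
a,b=plane(m,201.5,200.7,.096),plane(m,233.7,201.7,.096);print((a+b)/2,a-b)
# top depth, points in rack frame
d=np.load("pics/top0d.npy");V,U=np.mgrid[0:384,0:512]
W=unproj(m,U.ravel().astype(float),V.ravel().astype(float),d.ravel()).reshape(384,512,3)
k=(W[...,2]>.07)&(W[...,2]<.11)&(U>170)&(U<245)&(V>180)&(V<225)
cnt,lab=cv2.connectedComponents(k.astype(np.uint8))
for i in range(1,cnt):
    q=W[lab==i];print(len(q),q.min(0).round(3),q.max(0).round(3),q.mean(0).round(3))
eyes.snapshot
p,d=eyes.snapshot("wrist");cv2.imwrite("pics/w5.png",p[:,:,::-1])
E
```

```text
10.02220096121772 [ 0.03949358 -0.64093288 -2.21647629] [-0.20294326  0.42090521 -0.02341681] [ 0.56639245 -0.15555333  0.28605574] [ 0.89  0.67 -0.97  1.98  0.92  0.47 -0.38]
[0.5258 0.2198 0.096 ]
[0.5177 0.1164 0.096 ]
[0.52174582 0.16809786 0.096     ] [0.00804558 0.10332656 0.        ]
1 [0.54  0.242 0.107] [0.54  0.242 0.107] [0.54  0.242 0.107]
62 [0.515 0.214 0.071] [0.542 0.235 0.101] [0.529 0.224 0.088]
54 [0.504 0.109 0.071] [0.534 0.129 0.106] [0.519 0.118 0.092]
1 [0.525 0.268 0.109] [0.525 0.268 0.109] [0.525 0.268 0.109]
5 [0.518 0.243 0.071] [0.528 0.244 0.106] [0.523 0.243 0.098]
1 [0.52  0.309 0.11 ] [0.52  0.309 0.11 ] [0.52  0.309 0.11 ]
1 [0.52  0.3   0.106] [0.52  0.3   0.106] [0.52  0.3   0.106]
5 [0.515 0.25  0.1  ] [0.516 0.263 0.105] [0.516 0.256 0.101]
```

View pics/w5.png

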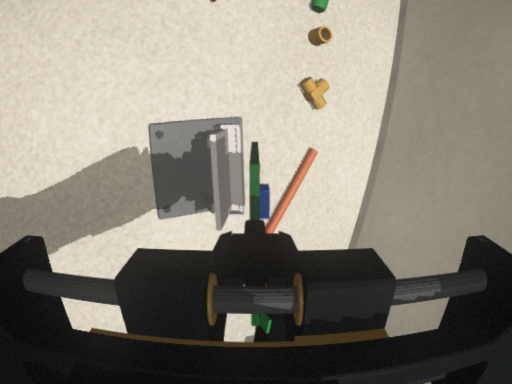

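```bash
python3 - <<'E'
from h import *
go([.475,.165,.31],rack_rot(np.radians(-5)))
E
```

```text
d [ 5.557e+00 -2.000e-03 -4.330e-01] a [ 4.185 -0.7    3.147]
```

>>> servo_tool([
  {"dx": 0.3, "dy": 0, "dz": -0.05, "ax": 0.3, "ay": 0, "az": 0.2, "hand": 4},
  {"dx": 1.0, "dy": 0, "dz": -0.15, "ax": 0.8, "ay": -0.1, "az": 0.6, "hand": 4},
  {"dx": 1.9, "dy": 0, "dz": -0.2, "ax": 1.4, "ay": -0.2, "az": 1.1, "hand": 4},
  {"dx": 2.8, "dy": 0, "dz": -0.3, "ax": 2.1, "ay": -0.35, "az": 1.6, "hand": 4},
  {"dx": 3.6, "dy": 0, "dz": -0.35, "ax": 2.8, "ay": -0.45, "az": 2.1, "hand": 4},
  {"dx": 4.4, "dy": 0, "dz": -0.4, "ax": 3.4, "ay": -0.55, "az": 2.5, "hand": 4},
  {"dx": 5.0, "dy": 0, "dz": -0.43, "ax": 3.8, "ay": -0.63, "az": 2.85, "hand": 4},
  {"dx": 5.4, "dy": 0, "dz": -0.43, "ax": 4.1, "ay": -0.7, "az": 3.1, "hand": 4},
  {"dx": 5.55, "dy": 0, "dz": -0.43, "ax": 4.18, "ay": -0.7, "az": 3.15, "hand": 4},
  {"dx": 5.55, "dy": 0, "dz": -0.43, "ax": 4.18, "ay": -0.7, "az": 3.15, "hand": 4},
])

```text
clock: 6.4
tool_pos: [0.4741, 0.1645, 0.3074]
eef_rot: [0.737, 0.676, -0.001, 0.0]
contact_force: [-0.9, 0.3, -2.0]
opening: 0.113
```

```bash
cat >> h.py <<'E'
def snap(n,name):
    m=eyes.camera_model(n);p,d=eyes.snapshot(n);cv2.imwrite(f"pics/{name}.png",p[:,:,::-1])
    m={k:m[k] for k in('fx','fy','cx','cy','pose')};np.savez(f"pics/{name}.npz",d=d,**m)
    V,U=np.mgrid[0:384,0:512]
    W=unproj(m,U.ravel().astype(float),V.ravel().astype(float),d.ravel(),n=="wrist").reshape(384,512,3)
    np.save(f"pics/{name}W.npy",W);return p[:,:,::-1].copy(),d,m,W
E
python3 - <<'E'
from h import *
s=r.get_state();print(s['opening']*88.1,s['contact_force'],s['moment'],s['tool_pos'],s['q'].round(2),s['qd'].round(2))
go([.475,.165,.31],rack_rot(np.radians(-5)))
p,d,m,W=snap("wrist","w6");cv2.imwrite("pics/w6c.png",cv2.resize(p[60:260,180:400],None,fx=3,fy=3,interpolation=cv2.INTER_CUBIC))
E
```

```text
9.963684094685242 [-0.92007379  0.26367794 -2.03215119] [-0.05633987 -0.07911476 -0.04251047] [0.47411717 0.16445597 0.30744894] [ 0.12  0.59 -0.89  1.85  0.55  0.97 -1.09] [0.03 0.   0.01 0.   0.01 0.01 0.01]
d [ 0.01   0.014 -0.043] a [-0.004  0.011  0.02 ]
```

View pics/w6.png

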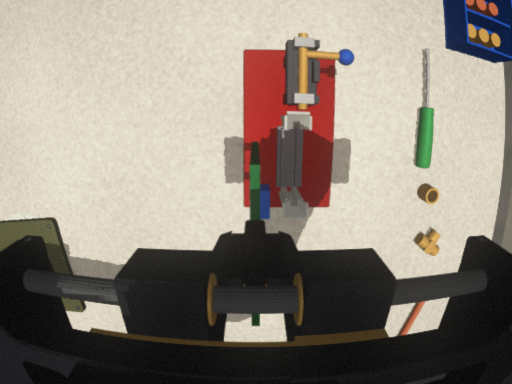

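View pics/w6c.png

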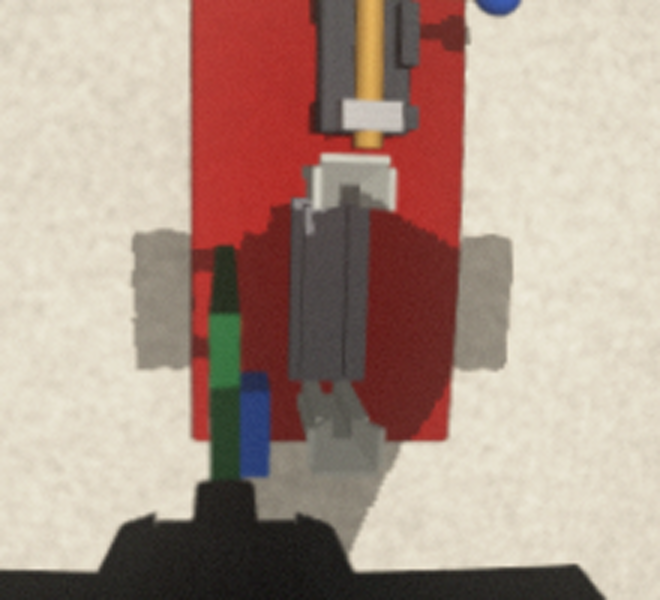

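```bash
python3 - <<'E'
from h import *
z=np.load("pics/w6.npz");m={k:(z[k] if k=='pose' else float(z[k])) for k in('fx','fy','cx','cy','pose')};d=z['d']
W=np.load("pics/w6W.npy");p=cv2.imread("pics/w6.png");hs=cv2.cvtColor(p,cv2.COLOR_BGR2HSV);V,U=np.mgrid[0:384,0:512]
br=(hs[...,0]>10)&(hs[...,0]<28)&(hs[...,1]>100)&(hs[...,2]>110)&(U>295)&(U<312)&(V>30)&(V<112)
pts=[]
for v in range(62,110):
    u=np.where(br[v])[0]
    if len(u)>3: 
        c=u.mean();q=plane(m,c,v,.127,True);pts.append((*q[:2],len(u),v,c,np.median(W[v,u,2])))
pts=np.array(pts);print(pts[::6].round(3))
f=np.polyfit(pts[:,1],pts[:,0],1);print("rod x=f(y)",f,"yaw",-np.degrees(np.arctan(f[0])))
# red base edges
red=((hs[...,0]<6)|(hs[...,0]>174))&(hs[...,1]>150)&(U>235)&(U<345)&(V>40)&(V<215)
L=[];Rr=[]
for v in range(60,200,4):
    u=np.where(red[v])[0]
    if len(u)>5:
        L.append(plane(m,u.min()-.5,v,.01,True)[:2]);Rr.append(plane(m,u.max()+.5,v,.01,True)[:2])
for n,a in(("L",L),("R",Rr)):
    a=np.array(a);g=np.polyfit(a[:,1],a[:,0],1);res=a[:,0]-np.polyval(g,a[:,1]);k=abs(res)<.002;g=np.polyfit(a[k,1],a[k,0],1);print(n,g,np.degrees(-np.arctan(g[0])),np.polyval(g,.17),k.sum(),len(k))
T=[];B=[]
for u in list(range(250,282,3))+list(range(320,328,3)):
    v=np.where(red[:,u])[0];T.append(plane(m,u,v.min()-.5,.01,True)[:2]);B.append(plane(m,u,v.max()+.5,.01,True)[:2])
print("T",np.array(T).round(4).tolist()[::3]);print("B",np.array(B).round(4).tolist()[::3])
# knob
bl=(hs[...,0]>100)&(hs[...,0]<130)&(hs[...,1]>120)&(U>330)&(U<360)&(V>40)&(V<72)
vv,uu=np.where(bl);print("knob px",uu.mean(),vv.mean(),len(uu),plane(m,uu.mean(),vv.mean(),.124,True))
# guides high points
k=(W[...,2]>.085)&(W[...,2]<.104)&(U>270)&(U<330)&(V>100)&(V<222)
n,lab=cv2.connectedComponents(k.astype(np.uint8))
for i in range(1,n):
    if (lab==i).sum()>15:
        q=W[lab==i];vv,uu=np.where(lab==i);print((lab==i).sum(),uu.min(),uu.max(),vv.min(),vv.max(),q.min(0).round(3),q.max(0).round(3),q.mean(0).round(3))
E
```

```text
[[5.330e-01 2.840e-01 9.000e+00 6.200e+01 3.030e+02 1.290e-01]
 [5.320e-01 2.780e-01 9.000e+00 6.800e+01 3.030e+02 1.280e-01]
 [5.310e-01 2.710e-01 1.000e+01 7.400e+01 3.025e+02 1.290e-01]
 [5.310e-01 2.650e-01 9.000e+00 8.000e+01 3.030e+02 1.290e-01]
 [5.310e-01 2.590e-01 9.000e+00 8.600e+01 3.030e+02 1.280e-01]
 [5.300e-01 2.530e-01 9.000e+00 9.200e+01 3.030e+02 1.290e-01]]
rod x=f(y) [0.09473973 0.5061514 ] yaw -5.412033319905971
L [0.08499566 0.4447519 ] -4.858215994070248 0.45920116521622806 35 35
R [0.09141165 0.57043087] -5.2229860423390555 0.5859708545645124 35 35
T [[0.4814, 0.3248], [0.4938, 0.3238], [0.506, 0.3213], [0.5185, 0.3205], [0.5825, 0.3064]]
B [[0.4679, 0.1701], [0.4807, 0.1704], [0.4907, 0.1327], [0.5015, 0.0965], [0.5712, 0.0887]]
knob px 345.8050314465409 56.59119496855346 159 [0.57958739 0.28955767 0.124     ]
359 284 311 111 129 [0.512 0.212 0.085] [0.543 0.234 0.097] [0.528 0.224 0.092]
369 282 308 200 218 [0.503 0.106 0.085] [0.535 0.129 0.097] [0.519 0.116 0.092]
```

```bash
python3 - <<'E'
from h import *
z=np.load("pics/w6.npz");m={k:(z[k] if k=='pose' else float(z[k])) for k in('fx','fy','cx','cy','pose')}
W=np.load("pics/w6W.npy");p=cv2.imread("pics/w6.png");hs=cv2.cvtColor(p,cv2.COLOR_BGR2HSV)
s=r.get_state();R0=R.from_quat(s['eef_rot']).as_matrix();t=s['tool_pos']
for x in(.022,.03,.04,.05):
  for zz in (.02,.115):
    print(x,zz,[np.round(proj(m,t+R0@np.array([x,y,zz]),True),1).tolist() for y in(-.0025,.0025)])
for v in range(136,226,6):
    g=np.where((hs[v,240:275,0]>40)&(hs[v,240:275,0]<90)&(hs[v,240:275,1]>60))[0]+240
    print(v,g.min() if len(g) else None,g.max() if len(g) else None, [(R0.T@(W[v,u]-t)).round(4).tolist() for u in (g[len(g)//2:len(g)//2+1] if len(g) else [])])
cv2.imwrite("pics/w6d.png",cv2.resize(p[130:240,225:295],None,fx=5,fy=5,interpolation=cv2.INTER_NEAREST))
E
```

```text
0.022 0.02 [[250.7, 215.5], [260.6, 215.5]]
0.022 0.115 [[252.2, 175.2], [258.3, 175.2]]
0.03 0.02 [[250.6, 200.4], [260.7, 200.4]]
0.03 0.115 [[252.2, 165.5], [258.3, 165.5]]
0.04 0.02 [[250.6, 180.8], [260.8, 180.8]]
0.04 0.115 [[252.1, 153.3], [258.4, 153.3]]
0.05 0.02 [[250.5, 160.7], [260.9, 160.7]]
0.05 0.115 [[252.1, 140.9], [258.4, 140.9]]
136 None None []
142 None None []
148 None None []
154 253 257 [[0.0487, -0.0009, 0.0516]]
160 252 257 [[0.0483, -0.0003, 0.032]]
166 250 259 [[0.0476, -0.0003, 0.0189]]
172 250 259 [[0.0446, -0.0003, 0.0192]]
178 250 259 [[0.0412, -0.0003, 0.021]]
184 250 259 [[0.0385, -0.0003, 0.0198]]
190 251 259 [[0.0352, -0.0003, 0.0204]]
196 251 259 [[0.0325, -0.0003, 0.0192]]
202 251 259 [[0.029, -0.0003, 0.0204]]
208 251 259 [[0.0259, -0.0003, 0.0202]]
214 251 259 [[0.0225, -0.0003, 0.0208]]
220 251 251 [[0.0204, -0.0023, 0.0178]]
```

View pics/w6d.png

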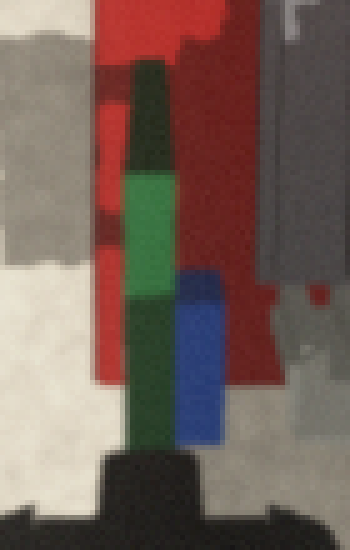

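```bash
python3 - <<'E'
from h import *
go([.523,.1717,.235],rack_rot(np.radians(-5.2)))
E
```

```text
d [0.207 0.794 1.206] a [-0.003  0.015  0.04 ]
```

>>> servo_tool([
  {"dx": 0.1, "dy": 0.3, "dz": 0, "ax": 0, "ay": 0, "az": 0.02, "hand": 4},
  {"dx": 0.2, "dy": 0.65, "dz": 0.1, "ax": 0, "ay": 0.02, "az": 0.04, "hand": 4},
  {"dx": 0.21, "dy": 0.79, "dz": 0.4, "ax": 0, "ay": 0.02, "az": 0.04, "hand": 4},
  {"dx": 0.21, "dy": 0.79, "dz": 0.8, "ax": 0, "ay": 0.02, "az": 0.04, "hand": 4},
  {"dx": 0.21, "dy": 0.79, "dz": 1.1, "ax": 0, "ay": 0.02, "az": 0.04, "hand": 4},
  {"dx": 0.21, "dy": 0.79, "dz": 1.2, "ax": 0, "ay": 0.02, "az": 0.04, "hand": 4},
  {"dx": 0.21, "dy": 0.79, "dz": 1.2, "ax": 0, "ay": 0.02, "az": 0.04, "hand": 4},
])

```text
clock: 7.32
tool_pos: [0.523, 0.1729, 0.2355]
eef_rot: [0.738, 0.674, 0.001, -0.001]
contact_force: [0.1, -0.2, -1.7]
opening: 0.112
```

```bash
python3 - <<'E'
from h import *
s=r.get_state();print(s['contact_force'],s['moment'],s['tool_pos'],s['q'].round(2))
go([.523,.1717,.235],rack_rot(np.radians(-5.2)))
p,d,m,W=snap("wrist","w7");cv2.imwrite("pics/w7c.png",cv2.resize(p[60:260,180:340],None,fx=3,fy=3,interpolation=cv2.INTER_CUBIC))
p,d,m,W=snap("side","s7");cv2.imwrite("pics/s7c.png",cv2.resize(p[100:240,170:300],None,fx=4,fy=4,interpolation=cv2.INTER_CUBIC))
E
```

```text
[ 0.07097861 -0.18165385 -1.70767022] [-0.07655799 -0.02992101  0.00290851] [0.52295065 0.17289083 0.23552053] [ 0.06  0.73 -0.8   1.8   0.66  0.89 -1.14]
d [-0.02   0.003  0.009] a [-0.008 -0.02   0.003]
```

View pics/w7c.png

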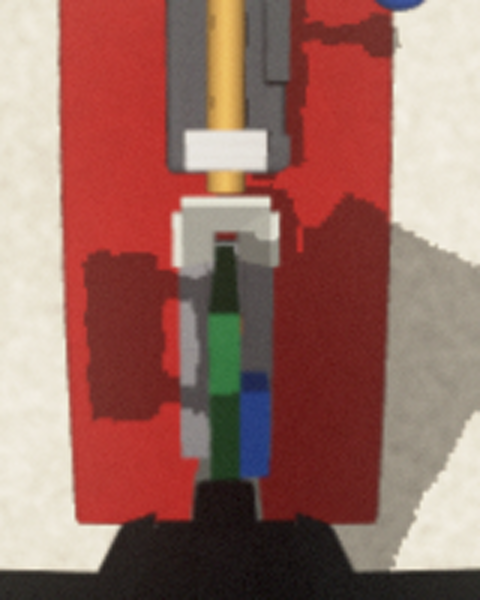

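View pics/s7c.png

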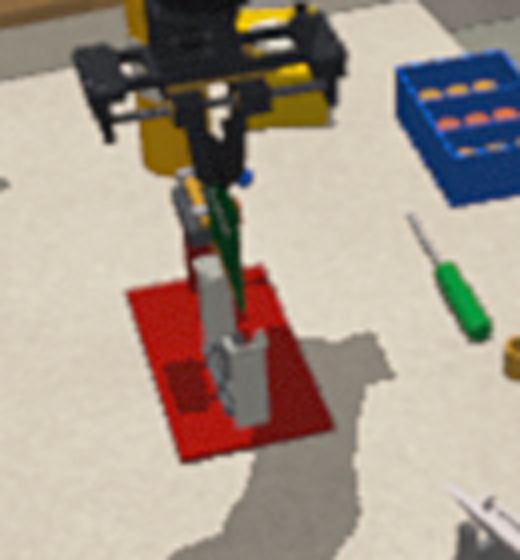

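>>> servo_tool([
  {"dx": -0.02, "dy": 0, "dz": 0.1, "ax": 0, "ay": 0, "az": 0, "hand": 4},
  {"dx": -0.02, "dy": 0, "dz": 0.25, "ax": 0, "ay": 0, "az": 0, "hand": 4},
  {"dx": -0.02, "dy": 0, "dz": 0.4, "ax": 0, "ay": 0, "az": 0, "hand": 4},
  {"dx": -0.02, "dy": 0, "dz": 0.52, "ax": 0, "ay": 0, "az": 0, "hand": 4},
  {"dx": -0.02, "dy": 0, "dz": 0.64, "ax": 0, "ay": 0, "az": 0, "hand": 4},
  {"dx": -0.02, "dy": 0, "dz": 0.76, "ax": 0, "ay": 0, "az": 0, "hand": 4},
  {"dx": -0.02, "dy": 0, "dz": 0.88, "ax": 0, "ay": 0, "az": 0, "hand": 4},
  {"dx": -0.02, "dy": 0, "dz": 1.0, "ax": 0, "ay": 0, "az": 0, "hand": 4},
])

```text
clock: 8.43
tool_pos: [0.5231, 0.172, 0.1753]
eef_rot: [0.738, 0.674, 0.001, -0.001]
contact_force: [-0.6, -0.2, -1.4]
opening: 0.108
```

```bash
python3 - <<'E'
from h import *
s=r.get_state();print(s['contact_force'],s['moment'],s['tool_pos'],s['opening']*88)
go([.523,.1717,.135],rack_rot(np.radians(-5.2)))
E
```

```text
[-0.63080252 -0.19052226 -1.41844429] [-0.01242316 -0.09620021 -0.02496929] [0.52311353 0.17199527 0.17528536] 9.520134071474606
d [-0.007 -0.001  0.671] a [-0.002 -0.023  0.001]
```

Entered the guides with no resistance. Continue down.

>>> servo_tool([
  {"dx": 0, "dy": 0, "dz": 0.12, "ax": 0, "ay": 0, "az": 0, "hand": 4},
  {"dx": 0, "dy": 0, "dz": 0.24, "ax": 0, "ay": 0, "az": 0, "hand": 4},
  {"dx": 0, "dy": 0, "dz": 0.36, "ax": 0, "ay": 0, "az": 0, "hand": 4},
  {"dx": 0, "dy": 0, "dz": 0.46, "ax": 0, "ay": 0, "az": 0, "hand": 4},
  {"dx": 0, "dy": 0, "dz": 0.54, "ax": 0, "ay": 0, "az": 0, "hand": 4},
  {"dx": 0, "dy": 0, "dz": 0.6, "ax": 0, "ay": 0, "az": 0, "hand": 4},
  {"dx": 0, "dy": 0, "dz": 0.65, "ax": 0, "ay": 0, "az": 0, "hand": 4},
])

```text
clock: 9.3
tool_pos: [0.5231, 0.1721, 0.1366]
eef_rot: [0.738, 0.674, 0.001, -0.001]
contact_force: [0.0, -0.9, -1.5]
opening: 0.116
```

```bash
python3 - <<'E'
from h import *
s=r.get_state();print(s['contact_force'],s['moment'],s['tool_pos'],s['opening']*88)
go([.523,.1717,.135],rack_rot(np.radians(-5.2)))
E
```

```text
[ 3.38733637e-05 -8.66123289e-01 -1.49675244e+00] [-0.0246134  -0.08667054 -0.00796586] [0.52312597 0.17210856 0.13658581] 10.233911235898905
d [-0.007 -0.001  0.026] a [-0.001 -0.024  0.002]
```

>>> servo_tool([
  {"dx": 0, "dy": 0, "dz": 0.04, "ax": 0, "ay": 0, "az": 0, "hand": 4},
  {"dx": 0, "dy": 0, "dz": 0.06, "ax": 0, "ay": 0, "az": 0, "hand": 4},
  {"dx": 0, "dy": 0, "dz": 0.06, "ax": 0, "ay": 0, "az": 0, "hand": 4},
])

```text
clock: 9.68
tool_pos: [0.5243, 0.1736, 0.1357]
eef_rot: [0.738, 0.675, 0.003, -0.0]
contact_force: [-1.7, -0.9, 16.8]
opening: 0.106
```

```bash
python3 - <<'E'
from h import *
s=r.get_state();print(s['contact_force'],s['moment'],s['tool_pos'],s['opening']*88)
p,d,m,W=snap("side","s8");cv2.imwrite("pics/s8c.png",cv2.resize(p[100:240,170:300],None,fx=4,fy=4,interpolation=cv2.INTER_CUBIC))
E
```

```text
[-1.74191798 -0.85796712 16.82000593] [-0.35095679  0.34484825 -0.01332919] [0.52429644 0.17363099 0.13569106] 9.330287322864105
```

View pics/s8c.png

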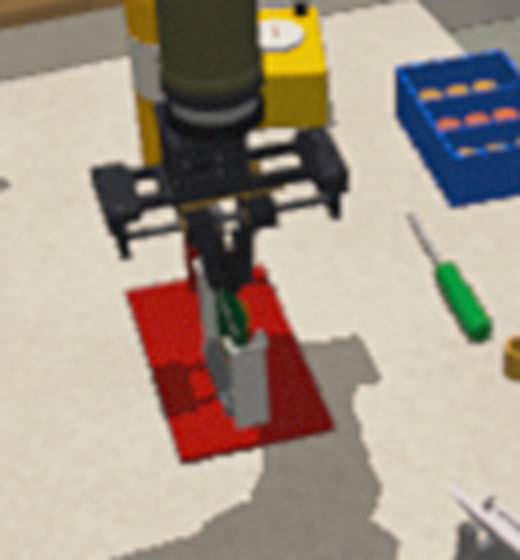

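>>> servo_tool([
  {"dx": 0, "dy": 0, "dz": -0.03, "ax": 0, "ay": 0, "az": 0, "hand": 4},
  {"dx": 0, "dy": 0, "dz": -0.03, "ax": 0, "ay": 0, "az": 0, "hand": 12},
  {"dx": 0, "dy": 0, "dz": -0.03, "ax": 0, "ay": 0, "az": 0, "hand": 25},
  {"dx": 0, "dy": 0, "dz": -0.03, "ax": 0, "ay": 0, "az": 0, "hand": 35},
  {"dx": 0, "dy": 0, "dz": -0.03, "ax": 0, "ay": 0, "az": 0, "hand": 40},
  {"dx": 0, "dy": 0, "dz": -0.3, "ax": 0, "ay": 0, "az": 0, "hand": 40},
  {"dx": 0, "dy": 0, "dz": -0.8, "ax": 0, "ay": 0, "az": 0, "hand": 40},
  {"dx": 0, "dy": 0, "dz": -1.4, "ax": 0, "ay": 0, "az": 0, "hand": 40},
  {"dx": 0, "dy": 0, "dz": -1.9, "ax": 0, "ay": 0, "az": 0, "hand": 40},
  {"dx": 0, "dy": 0, "dz": -2.1, "ax": 0, "ay": 0, "az": 0, "hand": 40},
])

```text
clock: 10.98
tool_pos: [0.5236, 0.1724, 0.2616]
eef_rot: [0.738, 0.674, 0.002, -0.0]
contact_force: [0.9, 0.5, -0.4]
opening: 0.454
```

```bash
python3 - <<'E'
from h import *
s=r.get_state();print(s['contact_force'],s['moment'],s['tool_pos'],s['opening']*88)
p,d,m,W=snap("wrist","w9");cv2.imwrite("pics/w9c.png",cv2.resize(p[30:260,180:380],None,fx=2.6,fy=2.6,interpolation=cv2.INTER_CUBIC))
hs=cv2.cvtColor(p,cv2.COLOR_BGR2HSV);V,U=np.mgrid[0:384,0:512]
k=(W[...,2]>.105)&(W[...,2]<.145)&(W[...,1]>.11)&(W[...,1]<.235)&(abs(W[...,0]-.523)<.03)
for lo,hi in((.105,.125),(.13,.145)):
    q=W[k&(W[...,2]>lo)&(W[...,2]<hi)];print(len(q),np.median(q,0).round(4),q.min(0).round(3),q.max(0).round(3))
bl=(hs[...,0]>100)&(hs[...,0]<130)&(hs[...,1]>120)&(W[...,1]>.26)&(W[...,2]>.08)
print(W[bl].mean(0) if bl.any() else None,bl.sum())
E
```

```text
[ 0.87733746  0.54553582 -0.43052472] [-0.04107404 -0.10947591  0.03697397] [0.52360381 0.17241756 0.26160894] 39.945189273584106
392 [0.526  0.1976 0.1152] [0.517 0.122 0.105] [0.534 0.221 0.123]
593 [0.523  0.1733 0.1371] [0.516 0.15  0.131] [0.53  0.194 0.139]
[0.5777593  0.28844267 0.13121364] 248
```

View pics/w9.png

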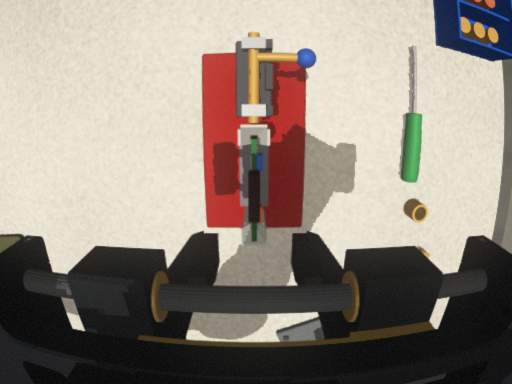

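View pics/w9c.png

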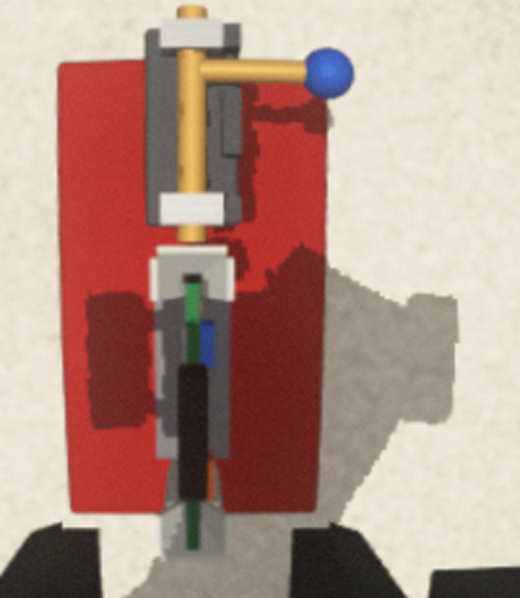

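```bash
python3 - <<'E'
from h import *
go([.579,.2896,.21],rack_rot(np.radians(-95.2)))
print(rack_rot(np.radians(-95.2)).round(3))
E
```

```text
d [2.024 0.736 0.877] a [-8.0000e-03 -5.8000e-02  1.5001e+01]
[[ 0.996 -0.091 -0.   ]
 [-0.091 -0.996 -0.   ]
 [ 0.     0.    -1.   ]]
```

>>> servo_tool([
  {"dx": 0.2, "dy": 0.1, "dz": 0, "ax": 0, "ay": 0, "az": 1.0, "hand": 40},
  {"dx": 0.5, "dy": 0.2, "dz": 0, "ax": 0, "ay": 0, "az": 2.7, "hand": 40},
  {"dx": 0.8, "dy": 0.3, "dz": 0, "ax": 0, "ay": 0, "az": 4.4, "hand": 40},
  {"dx": 1.1, "dy": 0.4, "dz": 0, "ax": 0, "ay": 0, "az": 6.1, "hand": 40},
  {"dx": 1.4, "dy": 0.5, "dz": 0.1, "ax": 0, "ay": 0, "az": 7.8, "hand": 40},
  {"dx": 1.7, "dy": 0.6, "dz": 0.3, "ax": 0, "ay": 0, "az": 9.5, "hand": 40},
  {"dx": 1.9, "dy": 0.7, "dz": 0.5, "ax": 0, "ay": 0, "az": 11.2, "hand": 40},
  {"dx": 2.02, "dy": 0.73, "dz": 0.7, "ax": 0, "ay": 0, "az": 12.9, "hand": 40},
  {"dx": 2.02, "dy": 0.73, "dz": 0.85, "ax": 0, "ay": -0.05, "az": 14.3, "hand": 40},
  {"dx": 2.02, "dy": 0.73, "dz": 0.88, "ax": 0, "ay": -0.05, "az": 15, "hand": 40},
])

```text
clock: 12.28
tool_pos: [0.5766, 0.2882, 0.2046]
eef_rot: [0.999, -0.046, -0.003, 0.002]
contact_force: [-0.7, 0.7, 0.5]
opening: 0.456
```

```bash
python3 - <<'E'
from h import *
s=r.get_state();print(s['contact_force'],s['tool_pos'],s['opening']*88,s['q'].round(2),s['qd'].round(2))
p,d,m,W=snap("wrist","w10")
hs=cv2.cvtColor(p,cv2.COLOR_BGR2HSV);V,U=np.mgrid[0:384,0:512]
bl=(hs[...,0]>100)&(hs[...,0]<130)&(hs[...,1]>120)&(hs[...,2]>60)
n,lab,st,c=cv2.connectedComponentsWithStats(bl.astype(np.uint8))
for i in range(1,n):
    if st[i,4]>60: print(st[i],c[i],plane(m,c[i][0],c[i][1],.126,True).round(4))
E
```

```text
[-0.68805506  0.70437853  0.50845486] [0.57663296 0.2882436  0.20464427] 40.10958534763629 [-0.35  0.8  -0.34  1.55  0.32  0.86 -2.48] [-0.08 -0.01  0.16  0.01 -0.14 -0.07 -0.45]
[242 200  23  23 405] [252.92098765 210.72098765] [0.5793 0.2894 0.126 ]
[352 236  22  13 239] [362.50209205 241.9958159 ] [0.5449 0.207  0.126 ]
```

View pics/w10.png

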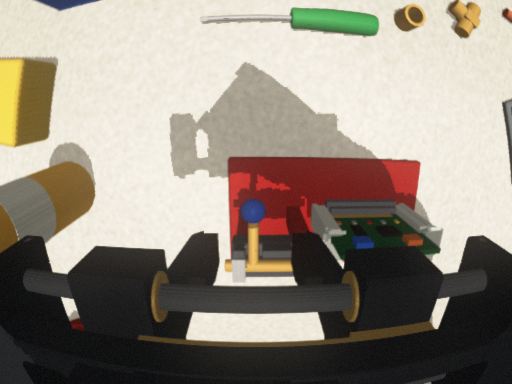

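```bash
python3 - <<'E'
from h import *
s=r.get_state();print(s['q'].round(3),s['qd'].round(2),s['tool_pos'])
go([.579,.2895,.142],rack_rot(np.radians(-95.2)))
E
```

```text
[-0.353  0.8   -0.342  1.547  0.322  0.858 -2.478] [ 0.01 -0.01 -0.02 -0.    0.02  0.01  0.1 ] [0.57668994 0.28826215 0.20480098]
d [ 0.043 -0.028  1.046] a [ 0.031  0.057 -0.036]
```

>>> servo_tool([
  {"dx": 0.04, "dy": -0.03, "dz": 0.2, "ax": 0.03, "ay": 0.06, "az": -0.04, "hand": 40},
  {"dx": 0.04, "dy": -0.03, "dz": 0.5, "ax": 0.03, "ay": 0.06, "az": -0.04, "hand": 40},
  {"dx": 0.04, "dy": -0.03, "dz": 0.8, "ax": 0.03, "ay": 0.06, "az": -0.04, "hand": 40},
  {"dx": 0.04, "dy": -0.03, "dz": 1.0, "ax": 0.03, "ay": 0.06, "az": -0.04, "hand": 40},
  {"dx": 0.04, "dy": -0.03, "dz": 1.05, "ax": 0.03, "ay": 0.06, "az": -0.04, "hand": 40},
  {"dx": 0.04, "dy": -0.03, "dz": 1.05, "ax": 0.03, "ay": 0.06, "az": -0.04, "hand": 40},
])

```text
clock: 13.08
tool_pos: [0.5801, 0.2902, 0.1436]
eef_rot: [0.999, -0.043, 0.001, -0.001]
contact_force: [0.1, -0.3, 0.5]
opening: 0.455
```

```bash
python3 - <<'E'
from h import *
s=r.get_state();print(s['q'].round(3),s['contact_force'],s['tool_pos'])
go([.579,.2895,.142],rack_rot(np.radians(-95.2)))
p,d,m,W=snap("wrist","w11")
R0=R.from_quat(s['eef_rot']).as_matrix();print("grasp proj",[np.round(proj(m,s['tool_pos']+R0@np.array([0,y,.018]),True),1).tolist() for y in(-.02,0,.02)])
hs=cv2.cvtColor(p,cv2.COLOR_BGR2HSV)
bl=(hs[...,0]>100)&(hs[...,0]<130)&(hs[...,1]>120)&(hs[...,2]>60)
n,lab,st,c=cv2.connectedComponentsWithStats(bl.astype(np.uint8))
for i in range(1,n):
    if st[i,4]>60: print(st[i],c[i],plane(m,c[i][0],c[i][1],.126,True).round(4))
E
```

```text
[-0.368  0.878 -0.314  1.585  0.363  0.732 -2.505] [ 0.06436397 -0.29600596  0.5469095 ] [0.58009694 0.29024775 0.14359707]
d [-0.017  0.014  0.027] a [-0.022 -0.027  0.041]
grasp proj [[217.6, 253.7], [255.5, 254.0], [293.3, 253.7]]
[242 240  32  32 807] [257.20570012 255.44609665] [0.5794 0.2894 0.126 ]
```

View pics/w11.png

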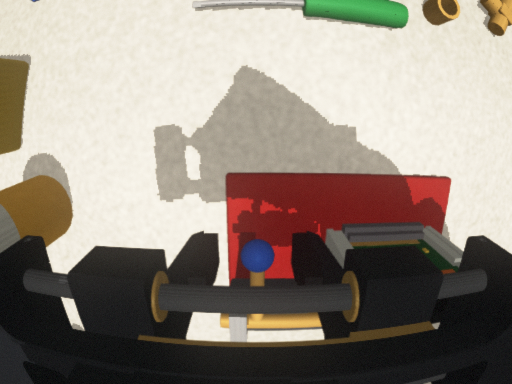

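>>> servo_tool([
  {"dx": -0.01, "dy": 0.01, "dz": 0.03, "ax": 0, "ay": 0, "az": 0, "hand": 30},
  {"dx": -0.01, "dy": 0.01, "dz": 0.03, "ax": 0, "ay": 0, "az": 0, "hand": 20},
  {"dx": -0.01, "dy": 0.01, "dz": 0.03, "ax": 0, "ay": 0, "az": 0, "hand": 14},
  {"dx": -0.01, "dy": 0.01, "dz": 0.03, "ax": 0, "ay": 0, "az": 0, "hand": 12},
  {"dx": -0.01, "dy": 0.01, "dz": 0.03, "ax": 0, "ay": 0, "az": 0, "hand": 12},
], newtons=15)

```text
clock: 13.75
tool_pos: [0.5794, 0.2893, 0.1419]
eef_rot: [0.999, -0.043, 0.001, -0.001]
contact_force: [-0.1, -0.8, 1.0]
opening: 0.187
```

```bash
python3 - <<'E'
from h import *
s=r.get_state();print(s['q'].round(3),s['contact_force'],s['tool_pos'],s['opening']*88)
R0=R.from_quat(s['eef_rot']).as_matrix();print(R0.round(3))
import math
for th in(.25,.5,.75,1.0,1.15): print(th,"dx",round(45*(math.cos(th)-1)/60,3),"dz",round(-45*math.sin(th)/60,3))
E
```

```text
[-0.368  0.879 -0.313  1.589  0.365  0.728 -2.506] [-0.07196084 -0.80633444  1.034318  ] [0.57942362 0.28932642 0.14194553] 16.419931611968025
[[ 0.996 -0.086  0.003]
 [-0.086 -0.996  0.001]
 [ 0.003 -0.002 -1.   ]]
0.25 dx -0.023 dz -0.186
0.5 dx -0.092 dz -0.36
0.75 dx -0.201 dz -0.511
1.0 dx -0.345 dz -0.631
1.15 dx -0.444 dz -0.685
```

>>> servo_tool([
  {"dx": 0, "dy": 0, "dz": 0, "ax": 0, "ay": 0, "az": 0, "hand": 26},
  {"dx": 0, "dy": 0, "dz": 0.04, "ax": 0, "ay": 0, "az": 0, "hand": 26},
  {"dx": 0, "dy": 0, "dz": 0.09, "ax": 0, "ay": 0, "az": 0, "hand": 26},
  {"dx": 0, "dy": 0, "dz": 0.09, "ax": 0, "ay": 0, "az": 0, "hand": 20},
  {"dx": 0, "dy": 0, "dz": 0.09, "ax": 0, "ay": 0, "az": 0, "hand": 12},
  {"dx": 0, "dy": 0, "dz": 0.09, "ax": 0, "ay": 0, "az": 0, "hand": 12},
  {"dx": 0, "dy": 0, "dz": 0.09, "ax": 0, "ay": 0, "az": 0, "hand": 12},
], newtons=15)

```text
clock: 14.62
tool_pos: [0.5792, 0.2893, 0.1363]
eef_rot: [0.999, -0.043, 0.001, -0.001]
contact_force: [-0.8, -2.0, -1.0]
opening: 0.184
```

```bash
python3 - <<'E'
from h import *
s=r.get_state();print(s['q'].round(3),s['contact_force'],s['tool_pos'],s['opening']*88)
p,d,m,W=snap("wrist","w12")
E
```

```text
[-0.37   0.887 -0.31   1.592  0.368  0.718 -2.508] [-0.78795155 -2.02149552 -0.97794242] [0.57917257 0.28928804 0.13628217] 16.19591820558774
```

View pics/w12.png

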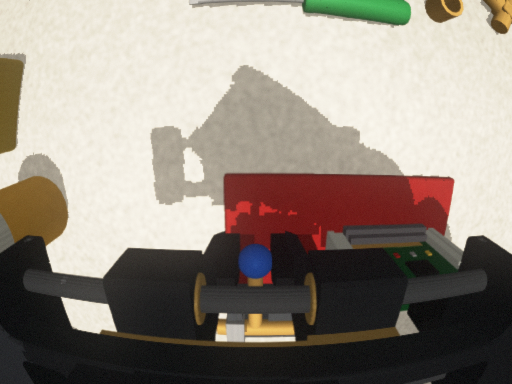

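>>> servo_tool([
  {"dx": -0.005, "dy": 0, "dz": -0.09, "ax": 0, "ay": 0, "az": 0, "hand": 12},
  {"dx": -0.023, "dy": 0, "dz": -0.19, "ax": 0, "ay": 0, "az": 0, "hand": 12},
  {"dx": -0.06, "dy": 0, "dz": -0.29, "ax": 0, "ay": 0, "az": 0, "hand": 12},
  {"dx": -0.09, "dy": 0, "dz": -0.36, "ax": 0, "ay": 0, "az": 0, "hand": 12},
  {"dx": -0.145, "dy": 0, "dz": -0.44, "ax": 0, "ay": 0, "az": 0, "hand": 12},
  {"dx": -0.2, "dy": 0, "dz": -0.51, "ax": 0, "ay": 0, "az": 0, "hand": 12},
  {"dx": -0.27, "dy": 0, "dz": -0.575, "ax": 0, "ay": 0, "az": 0, "hand": 12},
  {"dx": -0.345, "dy": 0, "dz": -0.63, "ax": 0, "ay": 0, "az": 0, "hand": 12},
  {"dx": -0.44, "dy": 0, "dz": -0.685, "ax": 0, "ay": 0, "az": 0, "hand": 12},
  {"dx": -0.44, "dy": 0, "dz": -0.685, "ax": 0, "ay": 0, "az": 0, "hand": 12},
])

```text
clock: 15.92
tool_pos: [0.5527, 0.2918, 0.1779]
eef_rot: [0.999, -0.043, 0.002, -0.001]
contact_force: [1.2, -3.7, 0.2]
opening: 0.186
```

```bash
python3 - <<'E'
from h import *
s=r.get_state();print(s['q'].round(3),s['contact_force'],s['tool_pos'],s['opening']*88)
p,d,m,W=snap("wrist","w13")
p,d,m,W=snap("side","s13");cv2.imwrite("pics/s13c.png",cv2.resize(p[80:240,170:300],None,fx=3.7,fy=3.7,interpolation=cv2.INTER_CUBIC))
E
```

```text
[-0.381  0.805 -0.325  1.642  0.346  0.747 -2.525] [ 1.20882793 -3.7487525   0.19951637] [0.55273645 0.29179405 0.1779344 ] 16.36673935266612
```

View pics/w13.png

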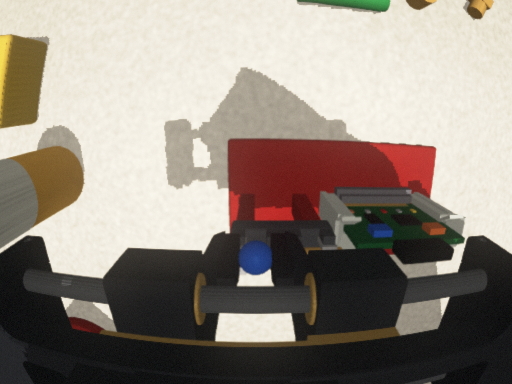

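View pics/s13c.png

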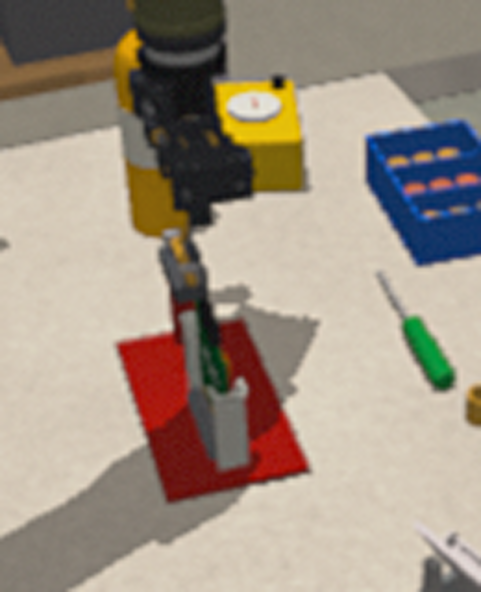

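>>> servo_tool([
  {"dx": 0, "dy": 0.08, "dz": 0, "ax": 0, "ay": 0, "az": 0, "hand": 12},
  {"dx": 0, "dy": 0.2, "dz": 0, "ax": 0, "ay": 0, "az": 0, "hand": 12},
  {"dx": 0, "dy": 0.33, "dz": 0, "ax": 0, "ay": 0, "az": 0, "hand": 12},
  {"dx": 0, "dy": 0.46, "dz": 0, "ax": 0, "ay": 0, "az": 0, "hand": 12},
  {"dx": 0, "dy": 0.56, "dz": 0, "ax": 0, "ay": 0, "az": 0, "hand": 12},
  {"dx": 0, "dy": 0.61, "dz": 0, "ax": 0, "ay": 0, "az": 0, "hand": 12},
  {"dx": 0, "dy": 0.61, "dz": 0, "ax": 0, "ay": 0, "az": 0, "hand": 12},
])

```text
clock: 16.9
tool_pos: [0.55, 0.2556, 0.1776]
eef_rot: [0.999, -0.043, 0.002, -0.001]
contact_force: [1.7, 1.2, 2.9]
opening: 0.188
```

```bash
python3 - <<'E'
from h import *
s=r.get_state();print(s['q'].round(3),s['contact_force'],s['tool_pos'],s['opening']*88)
y=np.radians(-5.2);O=np.array([.523,.1702]);v=s['tool_pos'][:2]-O
print("rack xy",v@[np.cos(y),np.sin(y)],v@[-np.sin(y),np.cos(y)])
p,d,m,W=snap("wrist","w14")
E
```

```text
[-0.326  0.785 -0.328  1.702  0.356  0.709 -2.493] [1.65204122 1.19774699 2.87172376] [0.55001686 0.25561774 0.17758078] 16.502621040831816
rack xy 0.019164039517157675 0.0875148048678388
```

View pics/w14.png

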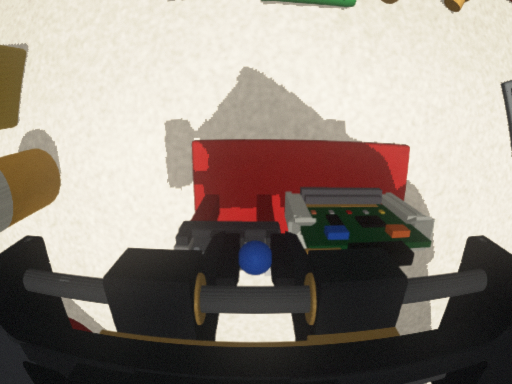

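>>> servo_tool([
  {"dx": 0.1, "dy": 0, "dz": 0.055, "ax": 0, "ay": 0, "az": 0, "hand": 12},
  {"dx": 0.17, "dy": 0, "dz": 0.11, "ax": 0, "ay": 0, "az": 0, "hand": 12},
  {"dx": 0.24, "dy": 0, "dz": 0.175, "ax": 0, "ay": 0, "az": 0, "hand": 12},
  {"dx": 0.295, "dy": 0, "dz": 0.245, "ax": 0, "ay": 0, "az": 0, "hand": 12},
  {"dx": 0.35, "dy": 0, "dz": 0.325, "ax": 0, "ay": 0, "az": 0, "hand": 12},
  {"dx": 0.385, "dy": 0, "dz": 0.395, "ax": 0, "ay": 0, "az": 0, "hand": 12},
  {"dx": 0.42, "dy": 0, "dz": 0.495, "ax": 0, "ay": 0, "az": 0, "hand": 12},
  {"dx": 0.435, "dy": 0, "dz": 0.595, "ax": 0, "ay": 0, "az": 0, "hand": 12},
  {"dx": 0.44, "dy": 0, "dz": 0.68, "ax": 0, "ay": 0, "az": 0, "hand": 12},
  {"dx": 0.44, "dy": 0, "dz": 0.685, "ax": 0, "ay": 0, "az": 0, "hand": 12},
])

```text
clock: 18.2
tool_pos: [0.5759, 0.2532, 0.1363]
eef_rot: [0.999, -0.043, 0.001, -0.001]
contact_force: [-2.3, 1.0, 3.3]
opening: 0.195
```

```bash
python3 - <<'E'
from h import *
s=r.get_state();print(s['q'].round(3),s['contact_force'],s['tool_pos'],s['opening']*88)
p,d,m,W=snap("wrist","w15")
E
```

```text
[-0.318  0.867 -0.31   1.653  0.379  0.679 -2.479] [-2.31644554  1.0424239   3.25269642] [0.57587051 0.2532122  0.13625669] 17.189320370137615
```

View pics/w15.png

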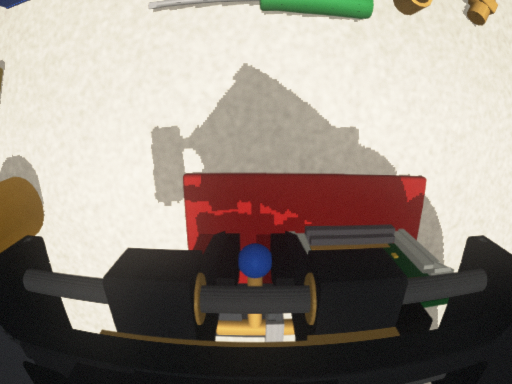

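>>> servo_tool([
  {"dx": 0, "dy": 0, "dz": 0, "ax": 0, "ay": 0, "az": 0, "hand": 24},
  {"dx": 0, "dy": 0, "dz": 0, "ax": 0, "ay": 0, "az": 0, "hand": 34},
  {"dx": 0, "dy": 0, "dz": 0, "ax": 0, "ay": 0, "az": 0, "hand": 34},
  {"dx": 0, "dy": 0, "dz": -0.2, "ax": 0, "ay": 0, "az": 0, "hand": 34},
  {"dx": 0, "dy": 0, "dz": -0.6, "ax": 0, "ay": 0, "az": 0, "hand": 34},
  {"dx": 0, "dy": 0, "dz": -1.2, "ax": 0, "ay": 0, "az": 0, "hand": 34},
  {"dx": 0, "dy": 0, "dz": -1.8, "ax": 0, "ay": 0, "az": 0, "hand": 34},
  {"dx": -0.3, "dy": 0, "dz": -2.2, "ax": 0, "ay": 0, "az": 0, "hand": 34},
  {"dx": -0.6, "dy": 0, "dz": -2.4, "ax": 0, "ay": 0, "az": 0, "hand": 34},
  {"dx": -0.6, "dy": 0, "dz": -2.4, "ax": 0, "ay": 0, "az": 0, "hand": 34},
])

```text
clock: 19.5
tool_pos: [0.5387, 0.2567, 0.2812]
eef_rot: [0.999, -0.042, 0.002, -0.001]
contact_force: [-0.6, 0.3, -1.3]
opening: 0.383
```

```bash
python3 - <<'E'
from h import *
s=r.get_state();print(s['q'].round(3),s['contact_force'],s['tool_pos'],s['opening']*88)
p,d,m,W=snap("wrist","w16")
O=np.array([.523,.1702,0]);y=np.radians(-5.2);F=np.array([[np.cos(y),np.sin(y),0],[-np.sin(y),np.cos(y),0],[0,0,1]])
hs=cv2.cvtColor(p,cv2.COLOR_BGR2HSV)
bl=(hs[...,0]>100)&(hs[...,0]<130)&(hs[...,1]>120)&(hs[...,2]>60)
n,lab,st,c=cv2.connectedComponentsWithStats(bl.astype(np.uint8))
for i in range(1,n):
    if st[i,4]>60: print(st[i],c[i],"rack",(F@(W[lab==i].mean(0)-O)).round(4),(F@(plane(m,*c[i],.126,True)-O)).round(4))
L=((W-O)@F.T)
for lo,hi in((.105,.122),(.131,.145)):
    k=(abs(L[...,0])<.007)&(L[...,1]>-.055)&(L[...,1]<.04)&(L[...,2]>lo)&(L[...,2]<hi)
    q=L[k];print(len(q),np.median(q,0).round(4),q.min(0).round(4),q.max(0).round(4))
br=(hs[...,0]>10)&(hs[...,0]<28)&(hs[...,1]>100)&(hs[...,2]>90)&(abs(L[...,0])<.01)&(L[...,2]>.115)&(L[...,2]<.14)
q=L[br];print("rod",len(q),q.min(0) if len(q) else 0,q.max(0) if len(q) else 0)
p,d,m,W=snap("side","s16");cv2.imwrite("pics/s16c.png",cv2.resize(p[80:240,170:300],None,fx=3.7,fy=3.7,interpolation=cv2.INTER_CUBIC))
E
```

```text
[-0.302  0.645 -0.383  1.632  0.287  0.916 -2.445] [-0.60651367  0.33665585 -1.28701783] [0.53872606 0.25666863 0.28121623] 33.74713090822172
[247 141  18  17 237] [255.71308017 149.16033755] rack [0.046  0.0877 0.1311] [0.0453 0.0877 0.126 ]
[305 181  17   8 127] [312.93700787 184.47244094] rack [0.0059 0.0271 0.1021] [0.0118 0.0319 0.126 ]
360 [ 0.0024 -0.0151  0.1124] [-0.0033 -0.0492  0.105 ] [0.0069 0.0396 0.1219]
459 [0.0014 0.0033 0.1371] [-0.0041 -0.0203  0.131 ] [0.0059 0.0234 0.1394]
rod 681 [-0.00751201  0.03065574  0.11600521] [0.00995677 0.10938129 0.13102185]
```

View pics/w16.png

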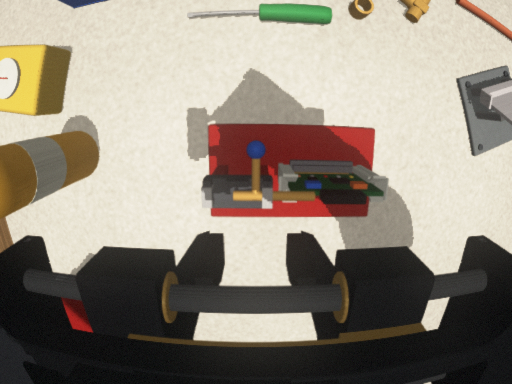

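View pics/s16c.png

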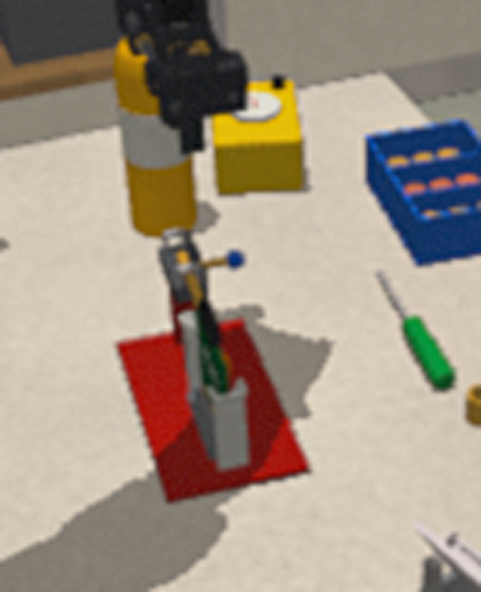

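```bash
python3 - <<'E'
from h import *
print(r.finish_job())
E
```

```text
the job is handed in; nothing more can be done
None
```

I took the card off the stand by its bar and lowered it down the guides into the socket. I then lifted the handle, slid the bolt over the card's shoulder and dropped the handle into the far notch. I let go, backed the arm off and handed the job in at about 19.6 s of the 72 s allowed; `finish_job()` gives no verdict.

These readings are from the last wrist picture, except where noted:
- **Card:** the bar top is 137 mm above the bench, as it should be when home. Its centre is within about 1.5 mm of the rack's midline and 3.3 mm along it. Just after I let go of the card, the shoulders read 115 mm.
- **Bolt and handle:** the knob is at (45, 88) mm in the rack's frame, so the bolt is thrown about 36 mm. The visible knob surface averages 131 mm high, the same as before the handle was moved, so I take it to be level. The rod end is at y ≈ 31 mm, over the card's shoulder.
- **Robot:** it stands clear, with about 1 N on the wrist, which is noise level. The highest force I read was about 17 N, as the card touched the socket floor.
- **Bystanders:** I touched none of them, and the ones visible in the last pictures look in place. I did not measure their positions again.

Nothing failed. The only mismatch was that the gripper read 16.2–17.2 mm on the 18 mm knob; I regripped 6 mm deeper, read the same, and the knob held throughout.

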